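# Part a press-fit instrument housing evenly with an opening wedge

### The arm

A 6-joint arm with a two-finger parallel gripper is mounted at the origin on the work surface. World frame = base frame: x ahead of the robot, y to its left, z up, the work surface at z = 0. Lengths are in m, angles in rad, forces in N, time in s.
With the tool pointing down it reaches from about 0.225 to 0.875 m from the base axis. Payload 3.4 kg.
Tool frame: the origin (TCP) lies between the finger pads; the fingertips stand 17 mm ahead of it and the grasp point (between the pads) lies 2 mm behind it; z points along the fingers, y is the line along which they close (so a half turn about z gives the same grasp; the last joint's range is limited). The gripper opens to 85 mm and grips with 20 to 120 N. Pads are 22 mm wide; open, the fingers measure 114 mm over their backs; the gripper's body (76 mm by 85 mm) begins 54 mm behind the grasp point. The pads swing forward as they close: fully open they stand 13 mm farther back than shut.
Start: joints at [0.985, 0.276, 1.505, -0, 1.361, -0.121], TCP at [0.258, 0.514, 0.219] pointing down, gripper open.
Joint ranges: [-2.89, 2.89], [-0.75, 2.08], [0.22, 2.7], [-1.18, 4.32], [0.11, 2.71], [-2.7, 2.7]. Speed limits (rad/s): [2.57, 2.57, 3.14, 3.14, 3.14, 3.14].

### API

Orientations are given as a 3x3 rotation matrix whose columns are the frame's x, y, z axes.
In Python, from station import r gives the robot as it stands.
- The arm moves only by the tool move_arm, never from a script. Its argument "rows" is text: rows parted by semicolons, each of 6 numbers parted by spaces: the shift along the tool's x, y, z in cm, then the turn, a rotation vector about the tool's x, y, z in degrees. In form: x y z ax ay az; .... A call has 1 to 8 rows; each row shifts and turns the commanded pose from where the row before left it, along the tool's axes as they then stand; what a row does not reach is not made up. A row lasts 1/10 s, in which the tool goes at most 50 mm and 8.59 degrees, less where a joint would pass 70% of its speed; a pose out of reach is approached as far as the arm can. A call is refused whole if a number of a shift passes 5 or a number of a turn 8.59, either way. A call with a gripper value outside its range is refused whole. "hand" is the closure, from 0 (fully open) to 1 (shut), set as the call begins (left out, the last holds). The fingers move at their own pace and stop on an object; the grip force is fixed at half the most. Time passes only in rows, so rows that do not move let the fingers close. It gives the time, the measured TCP pose, the force, the opening and the grip force at its end, in the units of the state.
- r.get_obs(): the state, without advancing time (a new reading comes with each control period).
- r.read_camera(name): name is "scene" or "top"; returns a dict with "image" (480x640x3 uint8, red, green, blue), "fx", "fy", "cx", "cy" (pixels), "k1" (the pictures are not rectified: a ray, as slopes to the right and down, at radius r is drawn at 1 + k1 r^2 times it, then the intrinsics apply), "extrinsics" (4x4, takes a point from camera to world coordinates). Camera axes: x right, y up, looking along -z (the intrinsics and any distortion apply to the point x, -y, -z); pixel columns grow to the right and rows downward; lengths in m; the calibration is good to about 2 mm. A picture is of the moment at which its call begins. There is no depth.
- r.sign_off(): hands the job in; it is judged then, once.
The state is a dict: "clock": time; "joints": joint angles; "qd": joint speeds; "joint_efforts": joint torques, N m; "position": TCP position; "orientation": TCP orientation; "wrist_force": force on the tool from outside, world axes, zero at the start; "ft_torque": the same for the moment, N m; "width": finger opening in m; "gripper_force": force on a finger pad.
Only numpy, scipy, OpenCV 4.12 (cv2) and the standard library are available. Lean on these libraries where they do the work, as an engineer would, in place of code of your own. Each camera call takes 0.05 s, during which the arm holds its last target. There are 200 camera calls.

### The job

The near half of the aluminium instrument housing is pressed tight onto the clamped far half: take the black opening wedge from its stand and work it straight down into the pry slots at the two ends of the seam in turn, its flat face towards the clamped half, until the near half stands off by about 10 mm at both ends. Bring it off evenly, with neither end ever more than about 6 mm ahead of the other, and push it with the wedge only. Then put the wedge back upright in its stand, fully down, and leave the other things on the bench where they are.

Things in the scene. Friction and masses are not known exactly. Their poses are not given: they have to be found in the camera images.
- housing: Aluminium housing, 190 mm along the seam (y), fixed on a 6 mm plate. Origin on the bench under the middle of the closed seam; x points from the seam into the fixed far half (85 mm deep), y to the left end, z up; the near half is at -x. Flat top 81 mm above the bench. A fixed 4 mm high lip covers the seam at y -39 to +39 mm, x -15 to +15 mm. Outside the pry slots the closed seam has no gap.
- cover: Near half of the housing, 45 mm deep, 190 mm long, 0.4 kg, on press-fit pins. It slides to the housing's -x, each end by itself, so it turns when one end leads (6 mm = 0.05 rad). It stays where left, no spring. Each end resists with 6 N across the seam; the wedge needs roughly 3 to 12 N down. Origin at bench height under the left slot; axes as the housing's when even.
- slot_left (a point): Mouth centre of the pry slot at the housing's left (+y) end with the seam closed: 60 mm from the seam's middle, level with the top, 81 mm above the bench; fixed, axes as the housing's. The slot is 32 mm long (y), open above, 75 mm deep and, seam closed, 6 mm wide: x -3 to +3 mm, half in each half, with a 5 mm 45-degree chamfer at the mouth.
- slot_right (a point): The same at the right (-y) end.
- seam_left (a joint): Gap at the left slot: how far (m) the near half has come off there, 0 closed, stop at 0.016. The left slot is then 6 mm + this gap wide, the far side staying at x = +3 mm of the housing.
- seam_right (a joint): The same at the right slot.
- wedge_grip (a point): Centre of the handle of the black plastic wedge (130 mm tall, 90 g), standing tip down. Handle 22 mm (x) by 30 mm (y) by 60 mm tall, its centre 100 mm above the tip. Below it a collar 34 x 36 mm, 6 mm thick, underside 64 mm above the tip, then the blade, 22 mm wide (y): flat upright face at x = +9 mm, the other face sloping, 2 mm thick at the tip, 1 mm more per 4 mm up, 18 mm at the collar. z up.
- wedge_tip (a point): Middle of the wedge's tip edge: x = +8 mm from the handle's axis, 100 mm below its centre. Pushed straight down with the flat face on the fixed half, the wedge opens the gap by its thickness 5 mm below the top, less 6 mm: starts with the tip 21 mm below the top; 45 mm gives 6 mm, 61 mm 10 mm, collar on the top 10.7 mm. Play between flat face and slot wall adds to the gap.
- stand_top (a point): Top centre of the wedge's fixed grey stand, a box tube 44 x 48 mm, 72 mm tall, on a 90 mm square foot; hole 24 mm (x) by 28 mm (y), 64 mm deep; axes as the wedge's when it stands there. With the wedge fully down its collar rests on this top and the handle's centre is 36 mm above this point. It may be left or right of the housing.
- coil_mid (a point): Bystander: copper coil bobbin, 70 mm across, 50 mm tall, centre.
- capacitor_mid (a point): Bystander: black upright capacitor can, 40 mm across, 70 mm tall, centre.
- driver_grip (a point): Bystander: screwdriver, 180 mm long, lying on the bench, point in its handle.
There are look-alikes about, which are no part of the job. Leave any blue or white look-alike of the part that bears wedge_grip alone.

How it is judged:
On the way, in this order (a step that is already met when the one before it is completed fails the run):
1. with the wedge down in the seam, one end has come off by 3 mm or more (z of wedge_tip in the frame of housing below 0.072 m and x of wedge_tip in the frame of housing between -0.025 and 0.006 m and y of wedge_tip in the frame of housing between -0.095 and 0.095 m and value of joint any of seam_left, seam_right above 0.003 m), for 0.1 s.
2. with the wedge down in the seam, both ends have come off by 3 mm or more (z of wedge_tip in the frame of housing below 0.072 m and x of wedge_tip in the frame of housing between -0.025 and 0.006 m and y of wedge_tip in the frame of housing between -0.095 and 0.095 m and value of joint each of seam_left, seam_right above 0.003 m), for 0.1 s.
At the end, for the whole second after the job is handed in: The near half stands off by 8 to 15 mm at both slots, turned by less than 0.04 rad (one end at most 5 mm ahead); the wedge stands upright (within 0.12 rad) in its stand with its collar down on the stand's top (handle centre 30 to 42 mm above the top and within 10 mm of its middle) (value of joint seam_left between 0.008 and 0.015 m and value of joint seam_right between 0.008 and 0.015 m and angle between the x axis of cover and the x axis of housing, either way round below 0.04 rad and horizontal distance between wedge_grip and stand_top below 0.01 m and angle between wedge_grip's own z axis and vertical below 0.12 rad and z of wedge_grip in the frame of stand_top between 0.03 and 0.042 m); the robot touches nothing.
It fails at once if one end of the near half gets more than 8 mm ahead of the other (turned by over 0.067 rad): the pins jam (angle between the x axis of cover and the x axis of housing, either way round above 0.067 rad).
It fails at once if the robot itself pushes the near half with more than 4 N (contact force between any of the fingers, the arm and cover above 4 N).
It fails at once if a bystander is shifted by more than 30 mm (distance of any of coil_mid, capacitor_mid, driver_grip from where it was at the start of the episode above 0.03 m).
It also fails if it takes over 64 s, if anything falls off the work surface, if the arm or the gripper's body presses on something with over 40 N, if the wrist force passes 120 N, or if a joint passes its speed limit or range.

## Working session

There is one attempt and no reset: what is moved stays moved. The work goes in short steps, Python scripts to look and compute and a tool call to move; the robot and the scene stay as the last step left them, time stands still between calls to the robot, and variables do not carry over. Pictures are saved under pics/ and viewed, at most 10 in all, crops included, and the job is handed in when it is done.

Besides the shell and the picture viewer there is one more tool, called after "Request:" as name(argument=value, ...), one argument or row to a line, values as JSON. move_arm: Moves the arm, as the interface text tells. Its arguments: {"type":"object","properties":{"rows":{"type":"string"},"hand":{"type":"number"}},"required":["rows"]}

```bash
mkdir -p pics; python3 - <<'E'
from station import r
import cv2,json
for n in("scene","top"):
    c=r.read_camera(n); cv2.imwrite(f"pics/{n}0.png",c["image"][:,:,::-1]); print(n,c["fx"],c["fy"],c["cx"],c["cy"],c["k1"]);print(c["extrinsics"])
o=r.get_obs();print(o)
E
```

```text
scene 551.8460334592005 551.8460334592005 326.6309208851566 234.23105129631992 -0.16950700761163767
[[-0.22206397 -0.64649564  0.72988422  1.29822742]
 [ 0.97500047 -0.15326426  0.16088551  0.26681207]
 [ 0.00785339  0.74736434  0.66436803  0.77930288]
 [ 0.          0.          0.          1.        ]]
top 508.0350535329365 508.0350535329365 315.65470983537216 249.99514270057932 -0.07500620996347708
[[-0.0020662   0.99058223 -0.13690355  0.40071008]
 [-0.99989098 -0.00404812 -0.01419993  0.09462529]
 [-0.0146204   0.13685929  0.9904826   1.19086689]
 [ 0.          0.          0.          1.        ]]
{'clock': 0.1, 'joints': array([ 9.84995324e-01,  2.76541923e-01,  1.50599742e+00,  9.53755959e-06,
        1.36069452e+00, -1.20982488e-01]), 'qd': array([-0.00076507, -0.00168677, -0.00335438, -0.00126027,  0.00256351,
       -0.00191474]), 'joint_efforts': array([ 3.02361223e-03, -4.17701948e+01, -2.46404868e+01,  1.06206537e-04,
        5.81230677e-03,  2.32728588e-06]), 'position': array([0.25747342, 0.51359235, 0.21772406]), 'orientation': array([[-8.93901943e-01,  4.48261619e-01, -9.15140559e-04],
       [ 4.48262505e-01,  8.93900929e-01, -1.36240883e-03],
       [ 2.07329411e-04, -1.62808310e-03, -9.99998653e-01]]), 'wrist_force': array([-0.23605749, -0.81466034,  0.60128598]), 'ft_torque': array([ 0.02860246, -0.00545944, -0.03960315]), 'gripper_force': 0.0, 'width': 0.0854223337438695}
```

View pics/scene0.png

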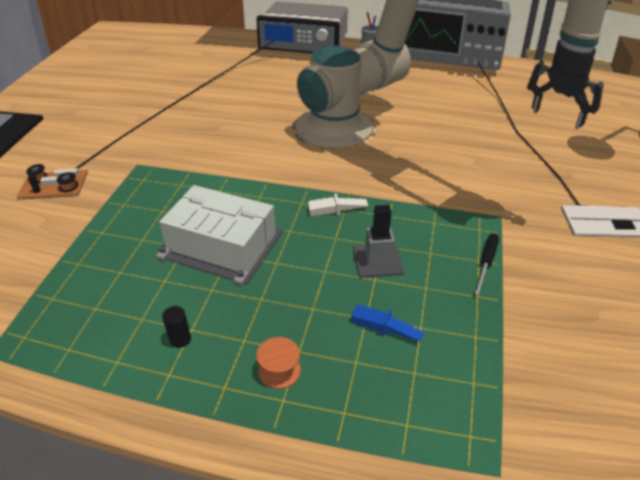

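View pics/top0.png

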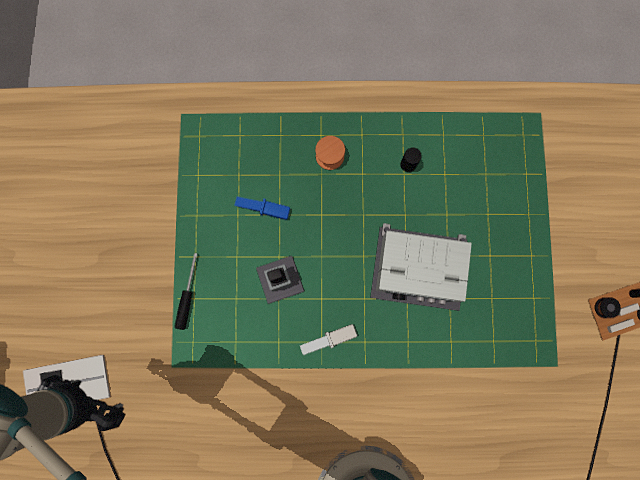

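The pictures show the housing at top px (423,268) and scene px (218,230). There are three wedge-like items: a black one upright in the grey stand (top 278,277; scene 381,235), a blue one lying down (top 263,208) and a white one lying down (top 329,340). The black one fits, since it is black and in the stand. I'll confirm with an enlarged crop.

```bash
python3 - <<'E'
import cv2,numpy as np
t=cv2.imread("pics/top0.png");s=cv2.imread("pics/scene0.png")
a=cv2.resize(t[220:315,365:480],None,fx=4,fy=4,interpolation=cv2.INTER_CUBIC) # 460x380
b=cv2.resize(t[250:310,245:315],None,fx=4,fy=4,interpolation=cv2.INTER_CUBIC) # 280x240
d=np.zeros((600,800,3),np.uint8)
d[:380,:460]=a; d[:240,480:760]=b
e=cv2.resize(s[200:280,345:415],None,fx=4,fy=4,interpolation=cv2.INTER_CUBIC) #280x320
d[250:570,480:760]=e
cv2.imwrite("pics/crop1.png",d)
E
```

```text
(no output)
```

View pics/crop1.png

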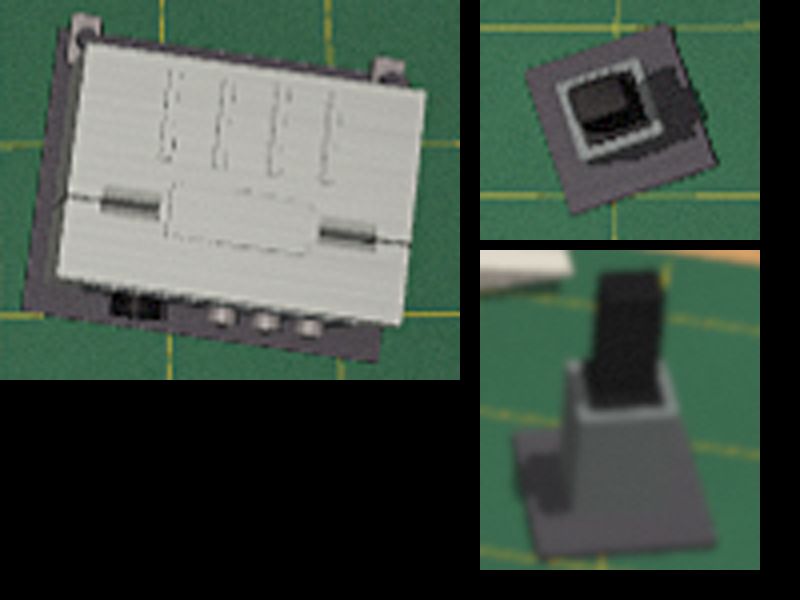

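The crop confirms the black wedge in the stand (its handle top is about top px 273–278, 275). The slots show at crop (130,203) and (348,233), with sharp housing corners. Next I'll measure.

```bash
cat > h.py <<'E'
import numpy as np,cv2
from station import r
def cam(n):
    c=r.read_camera(n);return c
def ray(c,uv):
    K=np.array([[c["fx"],0,c["cx"]],[0,c["fy"],c["cy"]],[0,0,1]])
    p=cv2.undistortPoints(np.array(uv,float).reshape(-1,1,2),K,np.array([c["k1"],0,0,0,0.]))[:,0]
    T=c["extrinsics"]; d=np.c_[p[:,0],-p[:,1],-np.ones(len(p))]@T[:3,:3].T
    return T[:3,3],d
def onz(c,uv,z):
    o,d=ray(c,uv); return o+d*((z-o[2])/d[:,2])[:,None]
def proj(c,P):
    T=np.linalg.inv(c["extrinsics"]);q=np.atleast_2d(P)@T[:3,:3].T+T[:3,3]
    s=np.c_[q[:,0],-q[:,1]]/-q[:,2:];s=s*(1+c["k1"]*(s**2).sum(1))[:,None]
    return s*[c["fx"],c["fy"]]+[c["cx"],c["cy"]]
E
python3 - <<'E'
from h import *
np.set_printoptions(precision=4,suppress=True)
c=cam("top")
f=lambda a,off:(np.array(a,float)+.5)/4-.5+off
H=onz(c,f([[88,42],[426,92],[402,325],[58,277]],[365,220]),.081);print(H, [np.linalg.norm(H[i]-H[i-3]) for i in range(4)])
S=onz(c,f([[130,203],[348,233]],[365,220]),.081);d=S[0]-S[1];print(S,np.linalg.norm(d),np.degrees(np.arctan2(-d[0],d[1])),S.mean(0))
print("from corners yaw",[np.degrees(np.arctan2(-(a-b)[0],(a-b)[1])) for a,b in((H[0],H[1]),(H[3],H[2]))],np.degrees(np.arctan2(*((H[0]-H[3])[1::-1]))))
print("corner mid",H[:,:2].mean(0))
B=onz(c,f(np.array([[640,60],[662,135],[582,160],[558,85]])-[480,0],[245,250]),.072);print(B,B.mean(0),[np.linalg.norm(B[i]-B[i-1]) for i in range(4)])
d=B[3]-B[0]+B[2]-B[1];print(np.degrees(np.arctan2(-d[0],d[1])))
F=onz(c,f(np.array([[670,25],[718,163],[573,212],[527,72]])-[480,0],[245,250]),.003);print(F.mean(0),[np.linalg.norm(F[i]-F[i-1]) for i in range(4)])
d=F[3]-F[0]+F[2]-F[1];print(np.degrees(np.arctan2(-d[0],d[1])))
E
```

```text
[[ 0.5979 -0.0469  0.081 ]
 [ 0.5692 -0.234   0.081 ]
 [ 0.4407 -0.2154  0.081 ]
 [ 0.4679 -0.0278  0.081 ]] [np.float64(0.18934946642859096), np.float64(0.1298286185848732), np.float64(0.18957315077597328), np.float64(0.13142080316906754)]
[[ 0.5083 -0.068   0.081 ]
 [ 0.4912 -0.1875  0.081 ]] 0.12069498145703057 -8.13994129782522 [ 0.4997 -0.1278  0.081 ]
from corners yaw [np.float64(-8.730218085398537), np.float64(-8.248490766313049)] -8.349585947881355
corner mid [ 0.5189 -0.131 ]
[[0.5229 0.1795 0.072 ]
 [0.4812 0.1671 0.072 ]
 [0.4676 0.2113 0.072 ]
 [0.5091 0.225  0.072 ]] [0.4952 0.1957 0.072 ] [np.float64(0.04747255285822603), np.float64(0.04345169888714699), np.float64(0.04617700886652261), np.float64(0.04376369970569244)]
17.05706915394167
[0.4964 0.1952 0.003 ] [np.float64(0.08862855564157603), np.float64(0.08618837264778864), np.float64(0.08927170308540953), np.float64(0.08681746543352031)]
18.34008157994899
```

```bash
cat >> h.py <<'E'
from scipy.spatial.transform import Rotation as Ro
def plan(pos,yaw,n):
    """rows to reach TCP pos with tool y at world yaw (deg), tool down, straight, n rows"""
    o=r.get_obs();R=o["orientation"];p=o["position"];y=np.radians(yaw)
    Y=np.array([np.cos(y),np.sin(y),0]);Z=np.array([0,0,-1.]);G=np.c_[np.cross(Y,Z),Y,Z]
    w=(Ro.from_matrix(R.T@G)).as_rotvec()
    st=(np.array(pos)-p)/n;out=[]
    for i in range(n):
        Ri=R@Ro.from_rotvec(w*i/n).as_matrix()
        out.append(" ".join("%.2f"%v for v in np.r_[Ri.T@st*100,np.degrees(w)/n]))
    print(f"from {p.round(4)} yaw {np.degrees(np.arctan2(R[1,1],R[0,1])):.2f} total {np.round(R.T@(np.array(pos)-p)*100,2)} cm, turn {np.degrees(w).round(2)}")
    return "; ".join(out)
E
python3 - <<'E'
from h import *
print(plan([.4955,.1955,.2],17.5,10))
E
```

```text
from [0.2575 0.5136 0.2178] yaw 63.37 total [-35.54 -17.77   1.8 ] cm, turn [-8.000e-02  2.000e-02  4.587e+01]
-3.55 -1.78 0.18 -0.01 0.00 4.59; -3.68 -1.49 0.18 -0.01 0.00 4.59; -3.79 -1.19 0.18 -0.01 0.00 4.59; -3.87 -0.88 0.18 -0.01 0.00 4.59; -3.93 -0.57 0.18 -0.01 0.00 4.59; -3.97 -0.25 0.18 -0.01 0.00 4.59; -3.97 0.07 0.18 -0.01 0.00 4.59; -3.95 0.38 0.18 -0.01 0.00 4.59; -3.91 0.70 0.18 -0.01 0.00 4.59; -3.84 1.01 0.18 -0.01 0.00 4.59
```

Request:
move_arm(
  rows="-3.55 -1.8 0.2 0 0 4.6; -3.7 -1.5 0.2 0 0 4.6; -3.8 -1.2 0.2 0 0 4.6; -3.9 -0.9 0.2 0 0 4.6; -3.9 -0.6 0.2 0 0 4.6; -4 -0.2 0.2 0 0 4.6; -4 0.1 0.2 0 0 4.6; -3.9 0.4 0.2 0 0 4.6",
  hand=0,
)

```text
clock: 0.95
position: [0.449, 0.2576, 0.2023]
orientation: [[-0.444, 0.896, -0.0], [0.896, 0.444, 0.0], [0.0, -0.0, -1.0]]
wrist_force: [0.2, 0.1, 0.4]
width: 0.0852
gripper_force: 0.0
```

Request:
move_arm(
  rows="-3.9 0.7 0.1 0 0 4.6; -3.8 1 0.1 0 0 4.6; 0 0 0 0 0 0; 0 0 0 0 0 0",
)

```text
clock: 1.35
position: [0.4957, 0.1952, 0.2]
orientation: [[-0.297, 0.955, -0.001], [0.955, 0.297, 0.0], [0.001, -0.001, -1.0]]
wrist_force: [-0.3, 0.2, -0.4]
width: 0.0854
gripper_force: 0.0
```

```bash
python3 - <<'E'
from h import *
print(plan([.4955,.1955,.111],17.5,4))
c=cam("top");cv2.imwrite("pics/a.png",cv2.resize(c["image"][220:330,225:335,::-1],None,fx=5,fy=5))
E
```

```text
from [0.4957 0.1952 0.2   ] yaw 17.27 total [0.03 0.01 8.9 ] cm, turn [-0.07 -0.04 -0.23]
0.01 0.00 2.23 -0.02 -0.01 -0.06; 0.01 0.00 2.23 -0.02 -0.01 -0.06; 0.01 0.00 2.23 -0.02 -0.01 -0.06; 0.01 -0.00 2.23 -0.02 -0.01 -0.06
```

View pics/a.png

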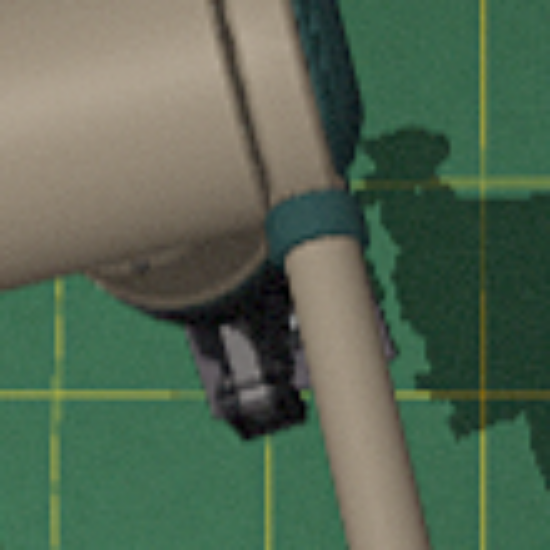

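The arm hides the stand from above; the measurement was consistent on all sizes, so I descend and grip.

Request:
move_arm(
  rows="0 0 2.2 0 0 0; 0 0 2.2 0 0 0; 0 0 2.2 0 0 0; 0 0 2.3 0 0 0; 0 0 0 0 0 0; 0 0 0 0 0 0",
)

```text
clock: 2.0
position: [0.495, 0.1968, 0.1117]
orientation: [[-0.3, 0.954, -0.001], [0.954, 0.3, 0.0], [0.0, -0.001, -1.0]]
wrist_force: [0.6, 0.5, 0.7]
width: 0.0853
gripper_force: 0.0
```

Request:
move_arm(
  rows="0 0 0 0 0 0; 0 0 0 0 0 0; 0 0 0 0 0 0; 0 0 0 0 0 0; 0 0 0 0 0 0; 0 0 0 0 0 0",
  hand=1,
)

```text
clock: 2.6
position: [0.496, 0.196, 0.1123]
orientation: [[-0.298, 0.954, 0.001], [0.954, 0.298, 0.0], [0.0, 0.001, -1.0]]
wrist_force: [-0.6, 0.0, 5.0]
width: 0.0202
gripper_force: 59.3
```

Request:
move_arm(
  rows="0 0 -1.5 0 0 0; 0 0 -2 0 0 0; 0 0 -2 0 0 0; 0 0 -2 0 0 0; 0 0 -2 0 0 0; 0 0 -2 0 0 0; 0 0 -1.5 0 0 0; 0 0 0 0 0 0",
)

```text
clock: 3.4
position: [0.4968, 0.1961, 0.2432]
orientation: [[-0.298, 0.954, 0.004], [0.954, 0.298, 0.001], [-0.0, 0.004, -1.0]]
wrist_force: [-0.2, -0.0, -1.3]
width: 0.0205
gripper_force: 58.7
```

```bash
python3 - <<'E'
from h import *
c=cam("scene");o=r.get_obs();p=o["position"];print(p,o["wrist_force"],o["width"])
u=proj(c,[p,p-[0,0,.104]]);print(u)
a,b=np.round(u.mean(0)).astype(int);a-=35;b-=45
cv2.imwrite("pics/b.png",cv2.resize(c["image"][b:b+100,a:a+80,::-1],None,fx=6,fy=6,interpolation=cv2.INTER_CUBIC));print(a,b)
E
```

```text
[0.49592474 0.195857   0.24175629] [ 0.07983008  0.15514617 -1.93442182] 0.020084425796792284
[[386.91317093 160.68092758]
 [382.56855729 207.27421864]]
350 139
```

View pics/b.png

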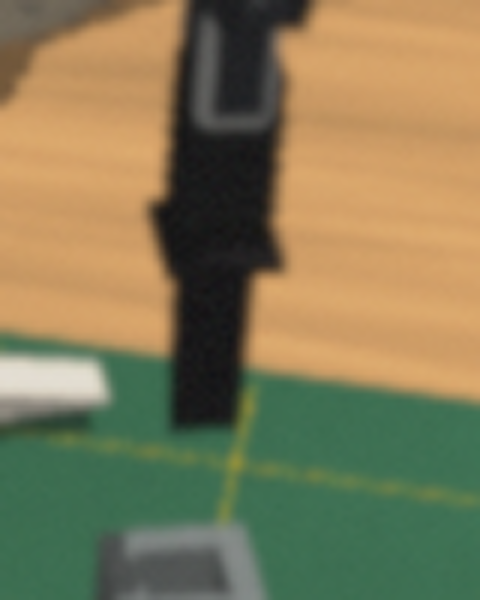

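```bash
python3 - <<'E'
from h import *
c=cam("scene");o=r.get_obs();p=o["position"];R=o["orientation"]
for s in(1,-1):
  X=s*R[:,1];Y=np.cross([0,0,1],X)
  f=lambda x,y,z:p+X*x+Y*y+np.array([0,0,z-.004])
  P=[f(.009,.011,-.1),f(.009,-.011,-.1),f(.007,.011,-.1),f(.007,-.011,-.1),f(.009,.011,-.036),f(.009,-.011,-.036),f(-.009,.011,-.036),f(-.009,-.011,-.036)]
  print(s,((proj(c,P)-[350,139])*6).round())
E
```

```text
1 [[235. 427.]
 [164. 430.]
 [234. 423.]
 [163. 426.]
 [252. 260.]
 [179. 263.]
 [242. 224.]
 [170. 227.]]
-1 [[156. 394.]
 [225. 391.]
 [157. 398.]
 [226. 395.]
 [170. 227.]
 [242. 224.]
 [179. 263.]
 [252. 260.]]
```

The tip appears at crop row 427, which matches hypothesis +1 and not -1 (about 394). So the flat face looks along tool +y, and no flip is needed. Now to the left slot.

```bash
cat >> h.py <<'E'
A=np.radians(-8.4);HX=np.array([np.cos(A),np.sin(A),0]);HY=np.array([-np.sin(A),np.cos(A),0]);H0=np.array([.4994,-.128,0])
def hp(x,y,tipz): return H0+HX*x+HY*y+[0,0,tipz+.104]
def inh(p): d=p-H0; return np.array([d@HX,d@HY,p[2]-.104])*1000
E
python3 - <<'E'
from h import *
t=hp(-.0065,.06,.136);print(t);print(plan(t,-8.4,8))
E
```

```text
[ 0.50173471 -0.06769412  0.24      ]
from [0.4953 0.1957 0.2408] yaw 17.36 total [-25.33  -7.25   0.09] cm, turn [-0.05  0.   25.76]
-3.17 -0.91 0.01 -0.01 0.00 3.22; -3.21 -0.73 0.01 -0.01 0.00 3.22; -3.25 -0.54 0.01 -0.01 0.00 3.22; -3.27 -0.36 0.01 -0.01 0.00 3.22; -3.29 -0.18 0.01 -0.01 0.00 3.22; -3.29 0.01 0.01 -0.01 0.00 3.22; -3.29 0.19 0.01 -0.01 0.00 3.22; -3.27 0.38 0.01 -0.01 0.00 3.22
```

Request:
move_arm(
  rows="-3.2 -0.9 0 0 0 3.2; -3.2 -0.7 0 0 0 3.2; -3.25 -0.5 0 0 0 3.2; -3.3 -0.4 0 0 0 3.2; -3.3 -0.2 0 0 0 3.2; -3.3 0 0 0 0 3.2; -3.3 0.2 0 0 0 3.3; -3.3 0.4 0 0 0 3.3",
)

```text
clock: 4.3
position: [0.5017, -0.0696, 0.2398]
orientation: [[0.149, 0.989, -0.003], [0.989, -0.149, 0.001], [0.001, -0.003, -1.0]]
wrist_force: [1.0, 0.2, -2.2]
width: 0.0203
gripper_force: 58.7
```

Request:
move_arm(
  rows="0 0 1.5 0 0 0; 0 0 1.5 0 0 0; 0 0 0.8 0 0 0; 0 0 0 0 0 0; 0 0 0 0 0 0",
)

```text
clock: 4.8
position: [0.5027, -0.0683, 0.2032]
orientation: [[0.146, 0.989, -0.001], [0.989, -0.146, 0.0], [0.0, -0.001, -1.0]]
wrist_force: [0.2, 0.4, -1.2]
width: 0.0204
gripper_force: 58.7
```

```bash
python3 - <<'E'
from h import *
c=cam("scene");o=r.get_obs();p=o["position"];print(inh(p),o["wrist_force"],o["width"])
print(plan(hp(-.0065,.06,.088),-8.4,1))
g=lambda x,y,z:H0+HX*x+HY*y+[0,0,z]
off=np.array([155,140])
t=inh(p)/1000
print("pred slot ends/tip",((proj(c,[g(0,.076,.081),g(0,.044,.081),g(0,-.044,.081),g(0,-.076,.081),g(.085,.095,.081),g(.085,-.095,.081),g(t[0]+.009,t[1]+.011,t[2]),g(t[0]+.009,t[1]-.011,t[2])])-off)*6).round())
cv2.imwrite("pics/c.png",cv2.resize(c["image"][140:240,155:285,::-1],None,fx=6,fy=6,interpolation=cv2.INTER_CUBIC))
t=cam("top");cv2.imwrite("pics/ct.png",cv2.resize(t["image"][220:320,365:480,::-1],None,fx=6,fy=6,interpolation=cv2.INTER_CUBIC))
E
```

```text
[-5.04485297 59.57806874 99.74878821] [-0.29705827  0.57622232 -1.15448834] 0.020472932136303492
from [ 0.5031 -0.0683  0.2037] yaw -8.40 total [ 0.04 -0.15  1.17] cm, turn [ 0.03 -0.    0.  ]
0.04 -0.15 1.17 0.03 -0.00 0.00
pred slot ends/tip [[599. 455.]
 [514. 433.]
 [287. 373.]
 [208. 352.]
 [531. 632.]
 [ 24. 487.]
 [575. 414.]
 [515. 399.]]
```

View pics/c.png

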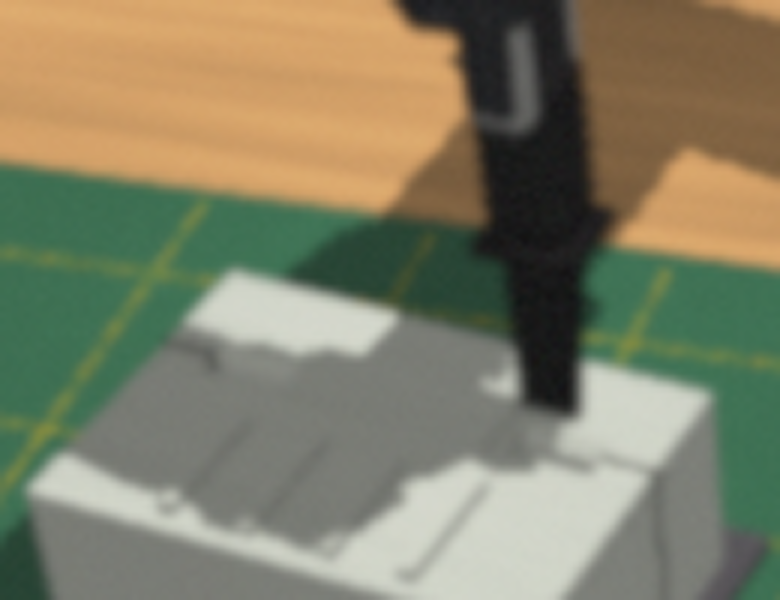

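Tip and slot lie where predicted, to about 1–2 px at 6x. Enter with a 1.5 mm correction and feel for the slot.

Request:
move_arm(
  rows="0 -0.15 0.5 0 0 0; 0 0 0.7 0 0 0; 0 0 0.5 0 0 0; 0 0 0.4 0 0 0; 0 0 0.4 0 0 0; 0 0 0.4 0 0 0; 0 0 0 0 0 0; 0 0 0 0 0 0",
)

```text
clock: 5.7
position: [0.5014, -0.0683, 0.1744]
orientation: [[0.147, 0.989, 0.0], [0.989, -0.147, 0.0], [0.0, 0.0, -1.0]]
wrist_force: [0.7, -0.5, -0.7]
width: 0.0202
gripper_force: 58.7
```

```bash
python3 - <<'E'
from h import *
o=r.get_obs();print(inh(o["position"]),o["wrist_force"]@np.c_[HX,HY,[0,0,1]],o["ft_torque"])
E
```

```text
[-6.76988606 59.32528255 70.44313698] [ 0.75372578 -0.39730365 -0.69004369] [-0.00902803 -0.00280397 -0.0169069 ]
```

Request:
move_arm(
  rows="0 0 0.4 0 0 0; 0 0.1 0 0 0 0; 0 0 0 0 0 0; 0 0 0 0 0 0",
)

```text
clock: 6.1
position: [0.502, -0.0684, 0.1703]
orientation: [[0.147, 0.989, -0.001], [0.989, -0.147, 0.0], [0.0, -0.001, -1.0]]
wrist_force: [-1.5, -0.3, -1.4]
width: 0.0204
gripper_force: 58.7
```

Request:
move_arm(
  rows="0 0.1 0 0 0 0; 0 0 0 0 0 0; 0 0 0 0 0 0",
)

```text
clock: 6.4
position: [0.5026, -0.0684, 0.1704]
orientation: [[0.147, 0.989, -0.002], [0.989, -0.147, 0.0], [0.0, -0.002, -1.0]]
wrist_force: [-1.8, 0.8, -0.4]
width: 0.0202
gripper_force: 58.8
```

```bash
python3 - <<'E'
from h import *
o=r.get_obs();print(inh(o["position"]),o["wrist_force"]@np.c_[HX,HY,[0,0,1]],o["ft_torque"])
E
```

```text
[-5.57798584 59.40456855 66.3768274 ] [-1.93030133  0.48462357 -0.38254472] [ 0.14318162  0.72630455 -0.04772865]
```

Request:
move_arm(
  rows="0 0 0.4 0 0 0; 0 0 0.4 0 0 0; 0 0 0.3 0 0 0; 0 0 0.3 0 0 0; 0 0 0.3 0 0 0; 0 0 0.3 0 0 0; 0 0 0 0 0 0; 0 0 0 0 0 0",
)

```text
clock: 7.2
position: [0.5028, -0.0684, 0.1517]
orientation: [[0.147, 0.989, -0.0], [0.989, -0.147, 0.0], [0.0, -0.0, -1.0]]
wrist_force: [-5.8, 2.3, 9.2]
width: 0.0207
gripper_force: 60.2
```

```bash
python3 - <<'E'
from h import *
o=r.get_obs();print(inh(o["position"]),o["wrist_force"]@np.c_[HX,HY,[0,0,1]],o["ft_torque"],o["orientation"])
E
```

```text
[-5.31200416 59.45796758 47.68890542] [-6.08667958  1.44375968  9.21880301] [ 0.33827953  1.45849274 -0.07902614] [[ 1.46633159e-01  9.89190925e-01 -1.75202895e-04]
 [ 9.89190928e-01 -1.46633127e-01  1.82348673e-04]
 [ 1.54687104e-04 -2.00047477e-04 -9.99999968e-01]]
```

Request:
move_arm(
  rows="0 0 0.2 0 0 0; 0 0 0.2 0 0 0; 0 0 0.2 0 0 0; 0 0 0 0 0 0; 0 0 0 0 0 0; 0 0 0 0 0 0",
)

```text
clock: 7.8
position: [0.5028, -0.0683, 0.1458]
orientation: [[0.147, 0.989, -0.0], [0.989, -0.147, 0.0], [0.0, -0.0, -1.0]]
wrist_force: [-6.0, 1.3, 12.1]
width: 0.0204
gripper_force: 60.4
```

```bash
python3 - <<'E'
from h import *
o=r.get_obs();print(inh(o["position"]),o["wrist_force"]@np.c_[HX,HY,[0,0,1]],o["ft_torque"],o["width"])
c=cam("scene");cv2.imwrite("pics/d.png",cv2.resize(c["image"][140:240,155:285,::-1],None,fx=6,fy=6,interpolation=cv2.INTER_CUBIC))
E
```

```text
[-5.39323879 59.52552017 41.84425639] [-6.07528745  0.39456672 12.06652994] [ 0.34293215  1.47307846 -0.05891589] 0.02038540930008587
```

View pics/d.png

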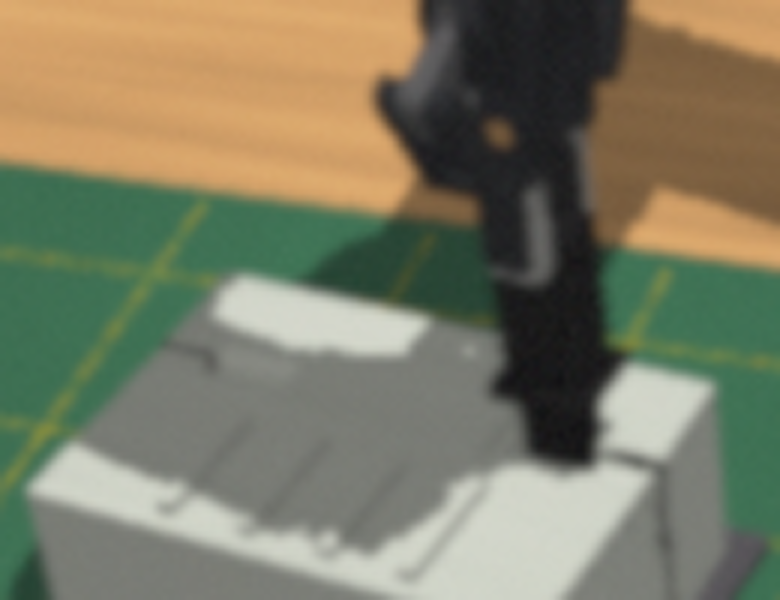

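Request:
move_arm(
  rows="0 0 -0.8 0 0 0; 0 0 -1.2 0 0 0; 0 0 -1.8 0 0 0; 0 -0.2 -2 0 0 0; -3 0 0 0 0 0; -3 0 0 0 0 0; -3 0 0 0 0 0; -3 0 0 0 0 0",
)

```text
clock: 8.65
position: [0.4857, -0.1891, 0.2039]
orientation: [[0.146, 0.989, 0.005], [0.989, -0.146, -0.003], [-0.002, 0.006, -1.0]]
wrist_force: [-0.2, -0.6, -0.5]
width: 0.0202
gripper_force: 60.0
```

Request:
move_arm(
  rows="0 0 0 0 0 0; 0 0 0 0 0 0",
)

```text
clock: 8.85
position: [0.4851, -0.1881, 0.2033]
orientation: [[0.148, 0.989, 0.003], [0.989, -0.148, -0.001], [-0.0, 0.004, -1.0]]
wrist_force: [-0.1, 0.2, -1.8]
width: 0.0203
gripper_force: 59.9
```

```bash
python3 - <<'E'
from h import *
o=r.get_obs();p=o["position"];print(inh(p),o["wrist_force"]@np.c_[HX,HY,[0,0,1]],o["ft_torque"],o["width"])
print(plan(hp(-.0065,-.06,.07),-8.4,1))
c=cam("scene")
t=inh(p)/1000;g=lambda x,y,z:H0+HX*x+HY*y+[0,0,z]
off=np.array([155,140])
print("pred",((proj(c,[g(0,.095,.081),g(0,-.095,.081),g(-.0045,.095,.081),g(t[0]+.009,t[1]+.011,t[2]),g(t[0]+.009,t[1]-.011,t[2])])-off)*6).round())
cv2.imwrite("pics/e.png",cv2.resize(c["image"][140:240,155:285,::-1],None,fx=6,fy=6,interpolation=cv2.INTER_CUBIC))
E
```

```text
[ -5.35085203 -61.50836151  99.27110136] [-0.15426667  0.13885893 -1.77000629] [ 0.0103252  -0.02026379  0.01761537] 0.02029083381042322
from [ 0.4851 -0.1881  0.2033] yaw -8.53 total [ 0.15 -0.13  2.93] cm, turn [ 0.2   0.02 -0.13]
0.15 -0.13 2.93 0.20 0.02 -0.13
pred [[651. 469.]
 [162. 340.]
 [657. 461.]
 [258. 332.]
 [203. 318.]]
```

View pics/e.png

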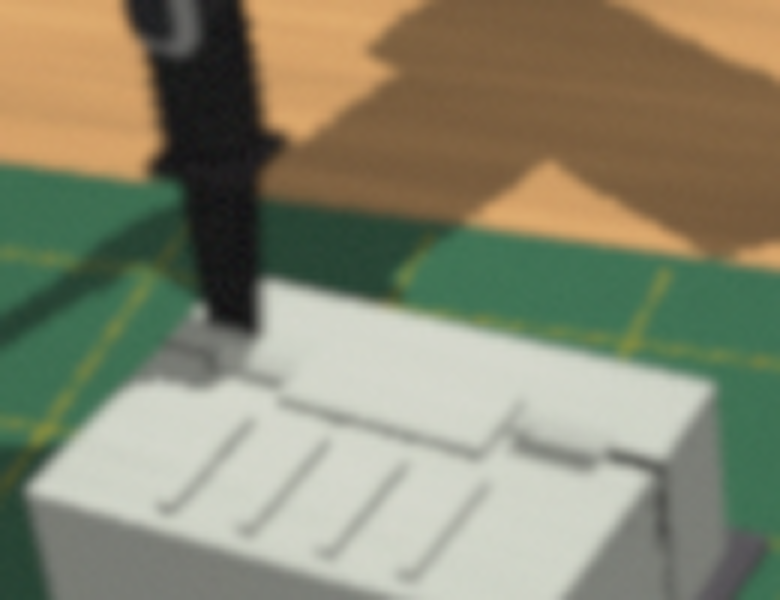

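The picture shows the left end open by a few mm, and the tip at (215–257, 330) above the right slot. Enter it.

Request:
move_arm(
  rows="0.15 -0.13 0.5 0.2 0 0; 0 0 0.7 0 0 0; 0 0 0.5 0 0 0; 0 0 0.5 0 0 0; 0 0 0.4 0 0 0; 0 0 0.4 0 0 0; 0 0 0.3 0 0 0; 0 0 0 0 0 0",
)

```text
clock: 9.7
position: [0.483, -0.1854, 0.1693]
orientation: [[0.147, 0.989, -0.003], [0.989, -0.147, 0.0], [0.0, -0.003, -1.0]]
wrist_force: [0.6, -0.5, -1.1]
width: 0.0204
gripper_force: 59.9
```

Request:
move_arm(
  rows="0 0.1 0 0 0 0; 0 0 0 0 0 0; 0 0 0 0 0 0",
)

```text
clock: 10.0
position: [0.4834, -0.1855, 0.1695]
orientation: [[0.147, 0.989, -0.004], [0.989, -0.147, 0.001], [0.0, -0.004, -1.0]]
wrist_force: [0.8, -0.7, -1.6]
width: 0.0201
gripper_force: 59.9
```

```bash
python3 - <<'E'
from h import *
o=r.get_obs();print(inh(o["position"]),o["wrist_force"]@np.c_[HX,HY,[0,0,1]],o["ft_torque"],o["width"])
E
```

```text
[ -7.43985702 -59.17644235  65.54503083] [ 0.89706465 -0.57462699 -1.64531062] [-0.07583167  0.01061581 -0.03349099] 0.02006253685154063
```

Request:
move_arm(
  rows="0 0.1 0 -0.2 0 0; 0 0.05 0 0 0 0; 0 0 0 0 0 0; 0 0 0 0 0 0",
)

```text
clock: 10.4
position: [0.4846, -0.1856, 0.1694]
orientation: [[0.147, 0.989, -0.001], [0.989, -0.147, 0.0], [0.0, -0.001, -1.0]]
wrist_force: [-1.5, 0.1, -0.4]
width: 0.0202
gripper_force: 60.0
```

Request:
move_arm(
  rows="0 0.1 0 0 0 0; 0 0 0 0 0 0; 0 0 0 0 0 0",
)

```text
clock: 10.7
position: [0.4853, -0.1856, 0.1694]
orientation: [[0.146, 0.989, -0.002], [0.989, -0.146, 0.001], [0.0, -0.002, -1.0]]
wrist_force: [-2.5, 0.0, 0.7]
width: 0.0202
gripper_force: 60.2
```

```bash
python3 - <<'E'
from h import *
o=r.get_obs();print(inh(o["position"]),o["wrist_force"]@np.c_[HX,HY,[0,0,1]],o["ft_torque"],o["width"])
E
```

```text
[ -5.5781292  -59.02629257  65.35908343] [-2.44695593 -0.31716373  0.66618294] [ 0.14346505  0.84812653 -0.02385764] 0.020204810733145617
```

Request:
move_arm(
  rows="0 0 0.4 0 0 0; 0 0 0.4 0 0 0; 0 0 0.4 0 0 0; 0 0 0.4 0 0 0; 0 0 0.4 0 0 0; 0 0 0.4 0 0 0; 0 0 0.4 0 0 0; 0 0 0 0 0 0",
)

```text
clock: 11.5
position: [0.4852, -0.1858, 0.1424]
orientation: [[0.147, 0.989, -0.001], [0.989, -0.147, -0.0], [-0.0, -0.001, -1.0]]
wrist_force: [-6.3, 1.4, 9.1]
width: 0.0203
gripper_force: 61.3
```

Request:
move_arm(
  rows="0 0 0.4 0 0 0; 0 0 0.4 0 0 0; 0 0 0.3 0 0 0; 0 0 0.2 0 0 0; 0 0 0 0 0 0; 0 0 0 0 0 0",
)

```text
clock: 12.1
position: [0.485, -0.1859, 0.1296]
orientation: [[0.147, 0.989, -0.001], [0.989, -0.147, -0.0], [-0.001, -0.001, -1.0]]
wrist_force: [-6.6, 1.6, 11.2]
width: 0.02
gripper_force: 61.5
```

```bash
python3 - <<'E'
from h import *
o=r.get_obs();print(inh(o["position"]),o["wrist_force"]@np.c_[HX,HY,[0,0,1]],o["ft_torque"],o["width"])
E
```

```text
[ -5.74292809 -59.36067505  25.59650096] [-6.78359481  0.57827818 11.24911743] [ 0.24037252  1.6494495  -0.18797914] 0.02003848409405201
```

Request:
move_arm(
  rows="0 0 -1 0 0 0; 0 0 -1.5 0 0 0; 0 0 -2 0 0 0; 0 -0.2 -3 0 0 0; 3 0 0 0 0 0; 3 0 0 0 0 0; 3 0 0 0 0 0; 3 0 0 0 0 0",
)

```text
clock: 12.9
position: [0.5039, -0.0658, 0.204]
orientation: [[0.147, 0.989, 0.005], [0.989, -0.147, 0.0], [0.001, 0.005, -1.0]]
wrist_force: [1.2, 0.2, -0.6]
width: 0.0203
gripper_force: 59.9
```

Request:
move_arm(
  rows="0 0 0 0 0 0; 0 0 0 0 0 0; 0 0 0 0 0 0",
)

```text
clock: 13.2
position: [0.5025, -0.0675, 0.2037]
orientation: [[0.147, 0.989, 0.002], [0.989, -0.147, -0.001], [-0.0, 0.002, -1.0]]
wrist_force: [-0.0, 0.1, -0.5]
width: 0.02
gripper_force: 59.9
```

```bash
python3 - <<'E'
from h import *
o=r.get_obs();p=o["position"];print(inh(p),o["wrist_force"]@np.c_[HX,HY,[0,0,1]],o["ft_torque"],o["width"])
print(plan(hp(-.0067,.06,.065),-8.4,1))
E
```

```text
[-5.73279833 60.32032653 99.66985288] [-0.03228344  0.12598974 -0.51191221] [-0.013934   -0.01795889  0.00819706] 0.020048564040264484
from [ 0.5025 -0.0675  0.2037] yaw -8.45 total [-0.03 -0.1   3.47] cm, turn [ 0.11  0.02 -0.05]
-0.03 -0.10 3.47 0.11 0.02 -0.05
```

Request:
move_arm(
  rows="0 -0.1 0.8 0 0 0; 0 0 0.8 0 0 0; 0 0 0.8 0 0 0; 0 0 0.8 0 0 0; 0 0 0.8 0 0 0; 0 0 0.5 0 0 0; 0 0.1 0 0 0 0; 0 0 0 0 0 0",
)

```text
clock: 14.0
position: [0.5019, -0.0669, 0.1585]
orientation: [[0.147, 0.989, 0.0], [0.989, -0.147, 0.0], [0.0, 0.0, -1.0]]
wrist_force: [0.5, -0.2, -1.5]
width: 0.0203
gripper_force: 59.9
```

Request:
move_arm(
  rows="0 0.08 0 0 0 0; 0 0 0 0 0 0; 0 0 0 0 0 0",
)

```text
clock: 14.3
position: [0.5022, -0.0668, 0.1586]
orientation: [[0.147, 0.989, -0.0], [0.989, -0.147, 0.0], [0.0, -0.0, -1.0]]
wrist_force: [-1.3, 0.2, -0.5]
width: 0.0202
gripper_force: 59.9
```

```bash
python3 - <<'E'
from h import *
o=r.get_obs();print(inh(o["position"]),o["wrist_force"]@np.c_[HX,HY,[0,0,1]],o["ft_torque"],o["width"])
E
```

```text
[-6.1945392  60.90584938 54.61905182] [-1.27773897 -0.01159311 -0.50500887] [0.05706623 0.30206285 0.03681678] 0.020226520705113448
```

Request:
move_arm(
  rows="0 0.05 0.4 0 0 0; 0 0.05 0.5 0 0 0; 0 0 0.5 0 0 0; 0 0 0.4 0 0 0; 0 0 0.4 0 0 0; 0 0 0.4 0 0 0; 0 0 0 0 0 0; 0 0 0 0 0 0",
)

```text
clock: 15.1
position: [0.5026, -0.0669, 0.133]
orientation: [[0.147, 0.989, -0.001], [0.989, -0.147, 0.0], [0.0, -0.001, -1.0]]
wrist_force: [-5.4, 1.2, 6.6]
width: 0.02
gripper_force: 60.9
```

Request:
move_arm(
  rows="0 0 0.3 0 0 0; 0 0 0.3 0 0 0; 0 0 0.2 0 0 0; 0 0 0 0 0 0; 0 0 0 0 0 0",
)

```text
clock: 15.6
position: [0.5025, -0.0668, 0.1253]
orientation: [[0.147, 0.989, -0.001], [0.989, -0.147, 0.0], [0.0, -0.001, -1.0]]
wrist_force: [-4.6, 1.5, 9.5]
width: 0.0204
gripper_force: 61.4
```

```bash
python3 - <<'E'
from h import *
o=r.get_obs();print(inh(o["position"]),o["wrist_force"]@np.c_[HX,HY,[0,0,1]],o["ft_torque"],o["width"])
E
```

```text
[-5.85111988 60.98761086 21.33984785] [-4.78622921  0.76501601  9.54175385] [ 0.25427871  1.29624747 -0.0836034 ] 0.020393422379110723
```

Request:
move_arm(
  rows="0 0 -1 0 0 0; 0 0 -1.5 0 0 0; 0 0 -2 0 0 0; 0 -0.2 -3.3 0 0 0; -3 0 0 0 0 0; -3 0 0 0 0 0; -3 0 0 0 0 0; -3 0 0 0 0 0",
)

```text
clock: 16.4
position: [0.485, -0.1872, 0.203]
orientation: [[0.146, 0.989, 0.003], [0.989, -0.146, -0.001], [-0.001, 0.004, -1.0]]
wrist_force: [0.6, 0.9, -0.9]
width: 0.0201
gripper_force: 60.0
```

Request:
move_arm(
  rows="0 0 0 0 0 0; 0 0 0 0 0 0; 0 0 0 0 0 0",
)

```text
clock: 16.7
position: [0.4843, -0.185, 0.2025]
orientation: [[0.146, 0.989, 0.001], [0.989, -0.146, 0.0], [0.001, 0.001, -1.0]]
wrist_force: [-0.4, -0.0, -1.0]
width: 0.0206
gripper_force: 59.9
```

```bash
python3 - <<'E'
from h import *
o=r.get_obs();p=o["position"];print(inh(p),o["wrist_force"]@np.c_[HX,HY,[0,0,1]],o["ft_torque"],o["width"])
print(plan(hp(-.0067,-.06,.04),-8.4,1))
E
```

```text
[ -6.58002694 -58.59602402  98.50772241] [-0.34960907 -0.08150783 -1.01476746] [ 0.03785281 -0.02326355  0.01361832] 0.020610621356792588
from [ 0.4843 -0.185   0.2025] yaw -8.41 total [-0.14 -0.02  5.85] cm, turn [ 0.05 -0.03 -0.01]
-0.14 -0.02 5.85 0.05 -0.03 -0.01
```

Request:
move_arm(
  rows="-0.1 0 0.9 0 0 0; 0 0 0.9 0 0 0; 0 0 0.9 0 0 0; 0 0 0.9 0 0 0; 0 0 0.8 0 0 0; 0 0 0.7 0 0 0; 0 0 0.6 0 0 0; 0 0.1 0 0 0 0",
)

```text
clock: 17.5
position: [0.484, -0.1863, 0.1445]
orientation: [[0.147, 0.989, -0.002], [0.989, -0.147, 0.001], [0.001, -0.002, -1.0]]
wrist_force: [-0.2, 0.3, -0.9]
width: 0.0203
gripper_force: 60.0
```

Request:
move_arm(
  rows="0 0.05 0.4 0 0 0; 0 0 0.4 0 0 0; 0 0 0.4 0 0 0; 0 0 0.4 0 0 0; 0 0 0.4 0 0 0; 0 0 0 0 0 0; 0 0 0 0 0 0",
)

```text
clock: 18.2
position: [0.4846, -0.1866, 0.1261]
orientation: [[0.147, 0.989, -0.001], [0.989, -0.147, 0.0], [-0.0, -0.001, -1.0]]
wrist_force: [-4.1, 1.5, 6.3]
width: 0.0207
gripper_force: 60.9
```

```bash
python3 - <<'E'
from h import *
o=r.get_obs();print(inh(o["position"]),o["wrist_force"]@np.c_[HX,HY,[0,0,1]],o["ft_torque"],o["width"])
E
```

```text
[ -6.0748429  -60.14565401  22.06782667] [-4.25232655  0.90587237  6.32220191] [ 0.17414416  1.10214323 -0.11546465] 0.020656658125450953
```

Request:
move_arm(
  rows="0 0 -1 0 0 0; 0 0 -1.5 0 0 0; 0 0 -2 0 0 0; 0 0 -2.5 0 0 0; 0 0 -2.5 0 0 0; 0 0 -1.9 0 0 0; 0 0 0 0 0 0; 0 0 0 0 0 0",
)

```text
clock: 19.0
position: [0.4859, -0.1869, 0.2396]
orientation: [[0.147, 0.989, 0.002], [0.989, -0.147, -0.001], [-0.0, 0.002, -1.0]]
wrist_force: [0.2, 0.0, -1.2]
width: 0.0202
gripper_force: 60.0
```

```bash
python3 - <<'E'
from h import *
print(plan([.496,.196,.243],17.4,10))
E
```

```text
from [ 0.4859 -0.1869  0.2396] yaw -8.43 total [38.02 -4.61 -0.36] cm, turn [  0.12   0.05 -25.83]
3.80 -0.46 -0.04 0.01 0.00 -2.58; 3.82 -0.29 -0.04 0.01 0.00 -2.58; 3.83 -0.12 -0.04 0.01 0.00 -2.58; 3.83 0.06 -0.04 0.01 0.00 -2.58; 3.82 0.23 -0.03 0.01 0.00 -2.58; 3.81 0.40 -0.03 0.01 0.00 -2.58; 3.79 0.57 -0.03 0.01 0.00 -2.58; 3.76 0.74 -0.03 0.01 0.00 -2.58; 3.72 0.91 -0.03 0.01 0.00 -2.58; 3.68 1.08 -0.03 0.01 0.00 -2.58
```

Request:
move_arm(
  rows="3.8 -0.5 0 0 0 -2.6; 3.8 -0.3 0 0 0 -2.6; 3.8 -0.1 -0.1 0 0 -2.6; 3.8 0.1 0 0 0 -2.6; 3.8 0.2 0 0 0 -2.6; 3.8 0.4 -0.1 0 0 -2.6; 3.8 0.6 0 0 0 -2.6; 3.8 0.7 -0.1 0 0 -2.6",
)

```text
clock: 19.8
position: [0.4919, 0.1206, 0.2408]
orientation: [[-0.216, 0.976, -0.002], [0.976, 0.216, 0.0], [0.001, -0.002, -1.0]]
wrist_force: [1.2, 0.7, -1.2]
width: 0.0202
gripper_force: 59.9
```

Request:
move_arm(
  rows="3.7 0.9 0 0 0 -2.5; 3.7 1.1 0 0 0 -2.5; 0 0 0 0 0 0; 0 0 0 0 0 0; 0 0 0 0 0 0",
)

```text
clock: 20.3
position: [0.4942, 0.1949, 0.2415]
orientation: [[-0.298, 0.955, -0.002], [0.955, 0.298, -0.001], [-0.0, -0.002, -1.0]]
wrist_force: [-0.1, -1.2, -1.0]
width: 0.0203
gripper_force: 59.9
```

```bash
python3 - <<'E'
from h import *
print(plan([.496,.196,.22],17.4,1))
c=cam("scene");cv2.imwrite("pics/f.png",cv2.resize(c["image"][140:270,155:415,::-1],None,fx=3,fy=3,interpolation=cv2.INTER_CUBIC))
E
```

```text
from [0.4942 0.1949 0.2415] yaw 17.33 total [0.05 0.21 2.15] cm, turn [-0.11  0.03 -0.07]
0.05 0.21 2.15 -0.11 0.03 -0.07
```

View pics/f.png

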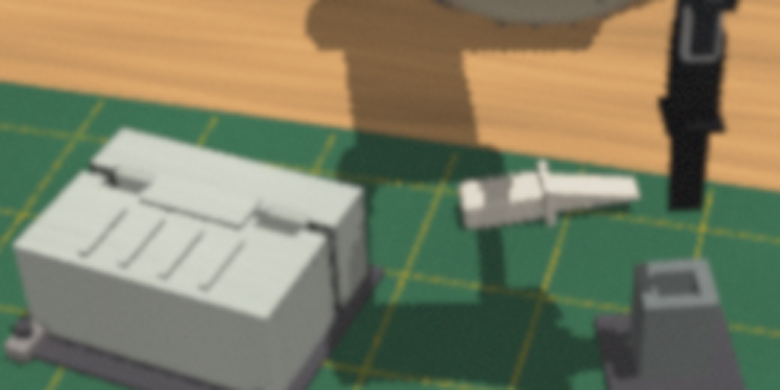

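Both ends show an even gap and the wedge hangs upright above the stand. Lower it in with the 2 mm correction.

Request:
move_arm(
  rows="0 0.2 1 -0.1 0 0; 0 0 1.5 0 0 0; 0 0 1.5 0 0 0; 0 0 1 0 0 0; 0 0 0 0 0 0; 0 0 0 0 0 0",
)

```text
clock: 20.95
position: [0.4968, 0.196, 0.1925]
orientation: [[-0.298, 0.955, 0.002], [0.955, 0.298, 0.001], [0.0, 0.002, -1.0]]
wrist_force: [-0.6, 0.2, 0.4]
width: 0.02
gripper_force: 59.9
```

```bash
python3 - <<'E'
from h import *
print(plan([.496,.196,.1125],17.4,1))
E
```

```text
from [0.4968 0.196  0.1925] yaw 17.33 total [ 0.03 -0.09  8.  ] cm, turn [ 0.11 -0.   -0.07]
0.03 -0.09 8.00 0.11 -0.00 -0.07
```

Request:
move_arm(
  rows="0 -0.05 1 0 0 0; 0 0 1 0 0 0; 0 0 1 0 0 0; 0 0 0 0 0 0",
)

```text
clock: 21.35
position: [0.4947, 0.1959, 0.1606]
orientation: [[-0.299, 0.954, -0.002], [0.954, 0.299, -0.0], [0.0, -0.002, -1.0]]
wrist_force: [0.1, 0.5, -1.4]
width: 0.0205
gripper_force: 59.9
```

Request:
move_arm(
  rows="0 0 1 0 0 0; 0 0 1 0 0 0; 0 0 1 0 0 0; 0 0 0.8 0 0 0; 0 0 0.6 0 0 0; 0 0 0.4 0 0 0; 0 0 0 0 0 0; 0 0 0 0 0 0",
)

```text
clock: 22.15
position: [0.4964, 0.1963, 0.1147]
orientation: [[-0.299, 0.954, 0.002], [0.954, 0.299, 0.001], [0.0, 0.002, -1.0]]
wrist_force: [0.1, -0.5, -0.6]
width: 0.0198
gripper_force: 60.0
```

Nearly seated; 2–3 mm more until contact.

Request:
move_arm(
  rows="0 0 0.15 0 0 0; 0 0 0.1 0 0 0; 0 0 0 0 0 0; 0 0 0 0 0 0",
)

```text
clock: 22.55
position: [0.4964, 0.1963, 0.1123]
orientation: [[-0.298, 0.954, 0.002], [0.954, 0.298, 0.001], [0.0, 0.003, -1.0]]
wrist_force: [-0.5, 0.6, 0.5]
width: 0.0204
gripper_force: 60.0
```

Request:
move_arm(
  rows="0 0 0.1 0 0 0; 0 0 0 0 0 0; 0 0 0 0 0 0",
)

```text
clock: 22.85
position: [0.4965, 0.1963, 0.1122]
orientation: [[-0.299, 0.954, 0.003], [0.954, 0.299, 0.001], [-0.0, 0.003, -1.0]]
wrist_force: [-2.0, -0.3, 6.2]
width: 0.0205
gripper_force: 60.9
```

Request:
move_arm(
  rows="0 0 0 0 0 0; 0 0 0 0 0 0; 0 0 0 0 0 0; 0 0 0 0 0 0; 0 0 0 0 0 0; 0 0 0 0 0 0",
  hand=0,
)

```text
clock: 23.45
position: [0.4962, 0.1962, 0.1109]
orientation: [[-0.299, 0.954, 0.002], [0.954, 0.299, 0.001], [0.0, 0.002, -1.0]]
wrist_force: [0.1, 0.8, -0.1]
width: 0.0856
gripper_force: 0.0
```

Request:
move_arm(
  rows="0 0 -0.5 0 0 0; 0 0 -1 0 0 0; 0 0 -2 0 0 0; 0 0 -3 0 0 0; 0 0 -3 0 0 0; 0 0 -3 0 0 0; 0 0 -2 0 0 0; 0 0 0 0 0 0",
)

```text
clock: 24.25
position: [0.498, 0.1967, 0.2602]
orientation: [[-0.299, 0.954, 0.01], [0.954, 0.299, 0.003], [-0.0, 0.01, -1.0]]
wrist_force: [0.1, 0.2, -0.7]
width: 0.0853
gripper_force: 0.0
```

Request:
move_arm(
  rows="4 -2 0 0 0 0; 4 -2 0 0 0 0; 4 -2 0 0 0 0; 4 -2 0 0 0 0; 4 -2 0 0 0 0; 0 0 0 0 0 0; 0 0 0 0 0 0",
)

```text
clock: 24.95
position: [0.3398, 0.3573, 0.2552]
orientation: [[-0.301, 0.954, 0.001], [0.954, 0.301, -0.001], [-0.001, 0.001, -1.0]]
wrist_force: [1.5, 0.5, 0.8]
width: 0.0854
gripper_force: 0.0
```

```bash
python3 - <<'E'
from h import *
o=r.get_obs();print(o["position"],o["width"])
c=cam("scene");t=cam("top")
d=np.zeros((600,800,3),np.uint8)
z=lambda i,f:cv2.resize(i[:,:,::-1],None,fx=f,fy=f,interpolation=cv2.INTER_CUBIC)
d[:380,:460]=z(t["image"][220:315,365:480],4);d[:240,480:760]=z(t["image"][250:310,245:315],4);d[250:570,480:760]=z(c["image"][200:280,345:415],4)
cv2.imwrite("pics/g.png",d)
E
```

```text
[0.33981625 0.35730013 0.25519864] 0.08543011103967883
```

View pics/g.png

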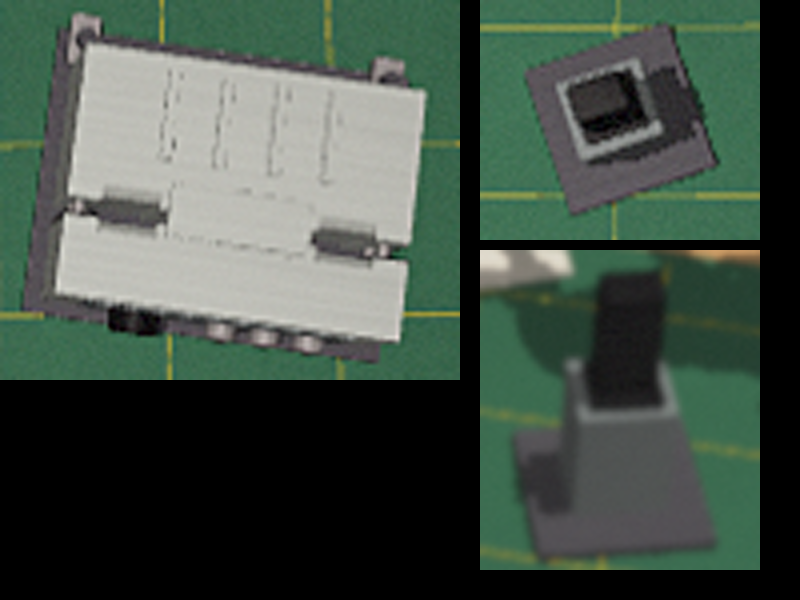

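The near corners moved 17 and 16 crop px, about 9.4 and 9.0 mm, so the opening is even. The wedge sits exactly as it did at the start.

```bash
python3 -c "
from station import r
print(r.sign_off())"
```

```text
the job is handed in; nothing more can be done
None
```

The near half stands off about 9 to 10 mm at both ends, opened evenly, the wedge is back upright and fully down in its stand, and the job is handed in (the hand-in gave no verdict).

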